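Stack angle brackets head to tail on a riser block

TASK

Stack the three aluminium angle brackets on the low steel riser block as one balanced bundle, feet lying flat and uprights pointing up: the long one at the bottom, lying along the block and centred on it, then the medium one, then the short one. Turn each bracket end for end relative to the one below, with their sides in line, so that its upright stands right over the free end of the foot below, flush with it. Leave the other things on the desk where they are.

Things in the scene. Friction and masses are not known exactly. Their poses are not given: they have to be found in the camera images.
- riser_top (a point): Centre of the top face of the plain steel riser block, fixed to the desk, 70 mm long (x), 44 mm wide (y), 25 mm high; its top is 25 mm above the desk.
- long_bracket_foot (a point): Long bracket: aluminium L of two plates 8 mm thick, 50 mm wide: a foot 130 mm long lying flat, an upright at one end, 40 mm tall overall; about 180 g; dark spots are mere looks. Point: centre of the foot, 4 mm above its underside. x along the foot from the upright (outer face at -65 mm) to the free end (+65 mm), y across, z up the upright.
- long_bracket_upright (a point): Centre of the upright of the long bracket: in the middle of its 8 mm thickness and 50 mm width, 20 mm above the foot's underside (20 mm below the upright's top edge). Same axes as the foot. It can be pinched from above across its 8 mm thickness.
- medium_bracket_foot (a point): Medium bracket: aluminium L of two plates 8 mm thick, 50 mm wide: a foot 100 mm long lying flat, an upright at one end, 50 mm tall overall; about 155 g; dark spots are mere looks. Point: centre of the foot, 4 mm above its underside. x along the foot from the upright (outer face at -50 mm) to the free end (+50 mm), y across, z up the upright.
- medium_bracket_upright (a point): Centre of the upright of the medium bracket: in the middle of its 8 mm thickness and 50 mm width, 25 mm above the foot's underside (25 mm below the upright's top edge). Same axes as the foot. It can be pinched from above across its 8 mm thickness.
- short_bracket_foot (a point): Short bracket: aluminium L of two plates 8 mm thick, 50 mm wide: a foot 70 mm long lying flat, an upright at one end, 60 mm tall overall; about 130 g; dark spots are mere looks. Point: centre of the foot, 4 mm above its underside. x along the foot from the upright (outer face at -35 mm) to the free end (+35 mm), y across, z up the upright.
- short_bracket_upright (a point): Centre of the upright of the short bracket: in the middle of its 8 mm thickness and 50 mm width, 30 mm above the foot's underside (30 mm below the upright's top edge). Same axes as the foot. It can be pinched from above across its 8 mm thickness.
- spool: Bystander, loose: a spool of solder, blue flanges, 55x98x28 mm, lying on the desk; origin at its underside.
- marker: Bystander, loose: a blue and white felt marker, 135 mm long, 16 mm thick, lying on the desk near its front edge; origin at its underside.
- pot: Bystander, loose: a small orange pot with black lid, 47 mm across, 41 mm high, standing behind the riser; origin at its underside.

How it is judged (in metres and radians):
On the way, in this order (a step that is already met when the one before it is completed fails the run):
1. the long bracket lies flat on the riser, along it and centred, let go (horizontal distance between long_bracket_foot and riser_top below 0.02 m and angle between the x axis of long_bracket_foot and the x axis of riser_top, either way round below 0.17 rad and z of long_bracket_foot in the frame of riser_top between 0.001 and 0.007 m and linear speed of long_bracket below 0.02 m/s and angular speed of long_bracket below 0.2 rad/s and contact force between the fingers and long_bracket below 0.3 N and angle between long_bracket_foot's own z axis and vertical below 0.07 rad), for 0.2 s.
2. the medium bracket lies flat on the long one, turned end for end, let go (all of step 1 and x of medium_bracket_upright in the frame of long_bracket_foot between 0.043 and 0.079 m and y of medium_bracket_foot in the frame of long_bracket_foot between -0.015 and 0.015 m and z of medium_bracket_foot in the frame of long_bracket_foot between 0.005 and 0.011 m and angle between the x axis of medium_bracket_foot and the x axis of long_bracket_foot, either way round below 0.15 rad and x of medium_bracket_foot in the frame of long_bracket_foot below 0.04 m and linear speed of medium_bracket below 0.02 m/s and angular speed of medium_bracket below 0.2 rad/s and contact force between the fingers and medium_bracket below 0.3 N and angle between medium_bracket_foot's own z axis and vertical below 0.07 rad), for 0.2 s.
At the end, for the whole second after the job is handed in: Brackets still, untouched, level to 0.07 rad. Long: on the riser, within 20 mm of its centre, parallel to 0.17 rad either way. Medium on long, short on medium: flat (3 mm), turned end for end, parallel to 0.15 rad, sideways to 15 mm, upright within 18 mm of flush with the free end below (all of step 2 and x of short_bracket_upright in the frame of medium_bracket_foot between 0.028 and 0.064 m and y of short_bracket_foot in the frame of medium_bracket_foot between -0.015 and 0.015 m and z of short_bracket_foot in the frame of medium_bracket_foot between 0.005 and 0.011 m and angle between the x axis of short_bracket_foot and the x axis of medium_bracket_foot, either way round below 0.15 rad and x of short_bracket_foot in the frame of medium_bracket_foot below 0.04 m and linear speed of short_bracket below 0.02 m/s and angular speed of short_bracket below 0.2 rad/s and contact force between the fingers and short_bracket below 0.3 N and angle between short_bracket_foot's own z axis and vertical below 0.07 rad).
It fails at once if a bystander is moved more than 30 mm (distance of any of spool, marker, pot from where it was at the start of the episode above 0.03 m).
It also fails if it takes over 72 s, if anything falls off the work surface, if the arm or the gripper's body presses on something with over 40 N, if the wrist force passes 120 N, or if a joint passes its speed limit or range.

ROBOT

A 6-joint arm with a two-finger parallel gripper is mounted at the origin on a cart in front of the work surface, level with it; the furniture and walls round the work are solid. World frame = base frame: x ahead of the robot, y to its left, z up, the work surface at z = 0. Lengths are in mm, angles in rad, forces in N, time in s.
With the tool pointing down it reaches from about 300 to 775 mm from the base axis. Payload 14.6 kg.
Tool frame: the origin (TCP) lies between the finger pads; the fingertips stand 11 mm ahead of it and the grasp point (between the pads) lies 8 mm behind it; z points along the fingers, y is the line along which they close (so a half turn about z gives the same grasp; the last joint's range is limited). The gripper opens to 85 mm and grips with 20 to 120 N. Pads are 22 mm wide; open, the fingers measure 114 mm over their backs; the gripper's body (76 mm by 85 mm) begins 54 mm behind the grasp point. The pads swing forward as they close: fully open they stand 13 mm farther back than shut.
Start: joints at [1.069, 0.3, 1.521, -0, 1.321, -0.067], TCP at [231.672, 498.816, 242.281] pointing down, gripper open.
Joint ranges: [-3.03, 3.03], [-0.79, 2.21], [0.23, 2.52], [-1.04, 4.18], [0, 3.07], [-2.55, 2.55]. Speed limits (rad/s): [2.22, 2.22, 2.57, 3.14, 3.14, 3.14].

INTERFACE

Orientations are given as [roll, pitch, yaw] about the fixed x, y, z axes, in that order (R = Rz(yaw) Ry(pitch) Rx(roll)).
In Python, from bench import manip, eyes gives the robot as it stands. The module is installed in compiled form; this text tells all that it offers.
- The arm moves only by the tool jog_arm, never from a script. Its argument "motion" is a list of rows, each a list of 2 entries, a list of its own where there are three numbers: the shift along the tool's x, y, z in m, then the turn about the tool's z in rad. In form: [[[dx, dy, dz], spin], ...]. A call has 1 to 5 rows; each row is the pose to reach, as a shift and turn from the pose commanded when the call began, along the tool's axes at that moment; what a row does not reach only later rows make up. A row lasts 1/10 s, in which the tool goes at most 50 mm and 8.59 degrees, less where a joint would pass 70% of its speed; a pose out of reach is approached as far as the arm can. A call with a gripper value outside its range is refused whole. "grip" is the opening, from 0 (shut) to 1 (fully open), set as the call begins (left out, the last holds). The fingers move at their own pace and stop on an object; the grip force is fixed at half the most. Time passes only in rows, so rows that repeat a pose let the fingers close. It gives the time, the measured TCP pose, the force, the opening and the grip force at its end, in the units of the state.
- manip.read_state(): the state, without advancing time (a new reading comes with each control period).
- eyes.get_image(name): name is "side" or "top"; returns the picture (400x640x3 uint8, red, green, blue); there is no depth.
- eyes.calibration(name): a dict with "fovy" (degrees; the focal length in pixels is half the picture's height over the tangent of half this angle, whatever the lens; pixels are square), "cx", "cy" (the principal point, pixels), "k1" (the pictures are not rectified: a ray, as slopes to the right and down, at radius r is drawn at 1 + k1 r^2 times it, then the intrinsics apply), "world_to_cam" (4x4, takes a point from world to camera coordinates). Camera axes: x right, y up, looking along -z (the intrinsics and any distortion apply to the point x, -y, -z); pixel columns grow to the right and rows downward; lengths in mm; the calibration is good to about 2 mm. A picture is of the moment at which its call begins. calibration takes no time and is no camera call.
- manip.job_done(): hands the job in; it is judged then, once.
The state is a dict: "t": time; "qpos": joint angles; "dq": joint speeds; "tau": joint torques, N m; "ee_pos": TCP position; "orientation": TCP orientation; "force": force on the tool from outside, world axes, zero at the start; "wrist_torque": the same for the moment, N m; "width": finger opening in mm; "grasp_force": force on a finger pad.
Only numpy, scipy, OpenCV 4.12 (cv2) and the standard library are available. Lean on these libraries where they do the work, as an engineer would, in place of code of your own. Each camera call takes 0.05 s, during which the arm holds its last target. There are 200 camera calls.

## Working session

There is one attempt and no reset: what is moved stays moved. The work goes in short steps, Python scripts to look and compute and a tool call to move; the robot and the scene stay as the last step left them, time stands still between calls to the robot, and variables do not carry over. Pictures are saved under pics/ and viewed, at most 10 in all, crops included, and the job is handed in when it is done.

Besides the shell and the picture viewer there is one more tool, called after "Emit:" as a command line: name --argument value ..., lists and objects as JSON in quotes. jog_arm: Moves the arm, as the interface text tells. Its arguments: {"type":"object","properties":{"motion":{"type":"array"},"grip":{"type":"number"}},"required":["motion"]}

```bash
mkdir -p pics; cat > h.py <<'E'
import numpy as np, cv2
from bench import manip, eyes
def cal(n):
    c=eyes.calibration(n); f=200/np.tan(np.radians(c["fovy"])/2)
    return c,f,np.array(c["world_to_cam"])
def ray(n,u,v):
    c,f,T=cal(n); d=np.array([(u-c["cx"])/f,(v-c["cy"])/f]); s=d.copy()
    for _ in range(20): s=d/(1+c["k1"]*(s@s))
    R=T[:3,:3]; return -R.T@T[:3,3], R.T@np.array([s[0],-s[1],-1])
def onz(n,u,v,z):
    o,d=ray(n,u,v); return o+d*(z-o[2])/d[2]
def proj(n,p):
    c,f,T=cal(n); q=T[:3,:3]@np.array(p,float)+T[:3,3]; s=np.array([q[0],-q[1]])/-q[2]
    s=s*(1+c["k1"]*(s@s)); return s*f+[c["cx"],c["cy"]]
def snap(n,name):
    im=np.array(eyes.get_image(n)); cv2.imwrite(f"pics/{name}.png",im[:,:,::-1]); return im
E
python3 - <<'E'
from h import *
for n in("top","side"):
    snap(n,n+"0"); c,f,T=cal(n); print(n,c["cx"],c["cy"],c["k1"],f,-T[:3,:3].T@T[:3,3],T[:3,:3].round(2).tolist())
s=manip.read_state(); print(s["ee_pos"],s["orientation"],s["t"])
E
```

```text
top 316.2893775090328 196.9317594860933 -0.09724850760012396 456.3780156639445 [ 306.78396616 -105.41541689 1143.87359878] [[-0.02, -1.0, 0.0], [0.98, -0.02, 0.22], [-0.22, 0.01, 0.98]]
side 311.1945940122654 193.5992821126626 -0.08928027864068211 431.4631929934352 [ 193.3161586  -939.48165886  905.64036557] [[0.92, -0.39, -0.01], [0.28, 0.63, 0.72], [-0.28, -0.67, 0.69]]
[231.58255224 498.64516329 241.78925072] [-3.14059103e+00 -6.58606250e-05  2.70680158e+00] 0.1
```

View pics/top0.png

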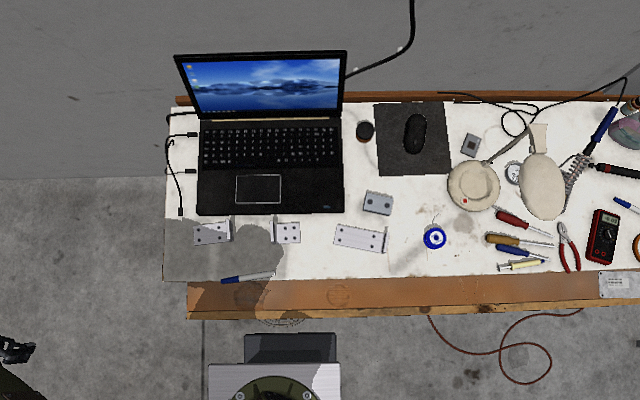

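View pics/side0.png

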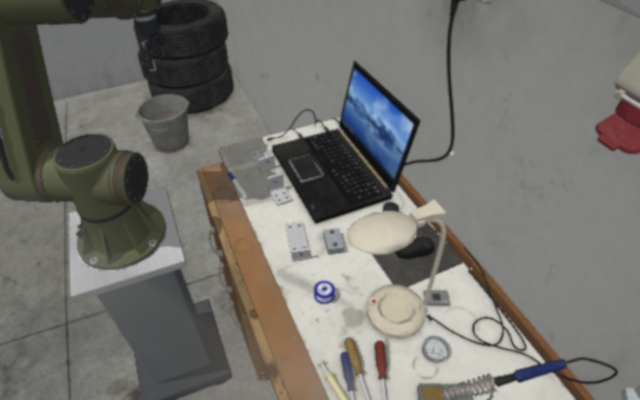

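The top view shows the medium bracket at about (211,232), the short one at (286,232), the long one at (362,239), the riser at (378,202), the pot at (366,131), the spool at (434,238) and the marker at (248,277). In the side view the long bracket is at (298,240) and the riser at (334,240). I'll zoom in on the top view.

```bash
python3 - <<'E'
from h import *
im=cv2.imread("pics/top0.png")[180:265,185:401]
im=cv2.resize(im,None,fx=3.7,fy=3.7,interpolation=cv2.INTER_CUBIC); cv2.imwrite("pics/c0.png",im)
for n,u,v,z in[("riser",378,202,25),("long",362,239,8),("med",211,232,8),("short",286,232,8)]: print(n,onz("top",u,v,z).round())
E
```

```text
riser [ 537. -267.   25.]
long [ 447. -224.    8.]
med [472. 155.   8.]
short [469. -34.   8.]
```

View pics/c0.png

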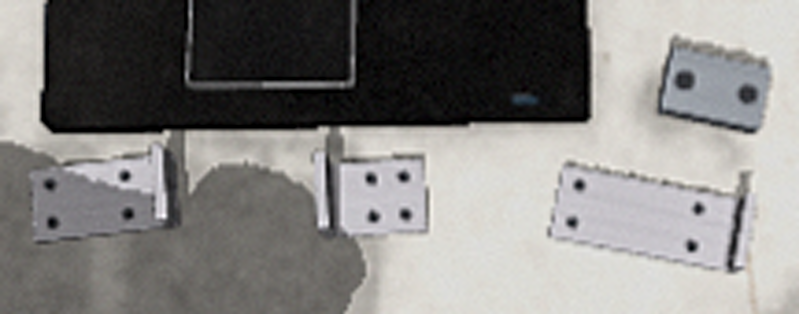

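The crop shows the long bracket with its upright at the right end, the medium one with its upright at the right and the short one with its upright at the left. The riser's top face spans crop (675,38) to (757,128). Next I cast rays through the corners I read off, at the known heights.

```bash
python3 - <<'E'
from h import *
def w(x,y,z): return onz("top",185+x/3.7-0.36,180+y/3.7-0.36,z)
def pr(n,a,b):
    d=b-a; print(n,a[:2].round(),b[:2].round(),"mid",((a+b)/2).round(1)[:2],"len",np.hypot(*d[:2]).round(1),"ang",np.degrees(np.arctan2(d[1],d[0])).round(1))
pr("riser back",w(675,38,25),w(770,62,25)); pr("riser front",w(663,103,25),w(757,129,25))
pr("riser L",w(675,38,25),w(663,103,25)); pr("riser diag",w(675,38,25),w(757,129,25))
pr("long free",w(570,163,8),w(552,236,8)); pr("long upr out top",w(751,173,40),w(742,270,40))
pr("long upr in base",w(733,195,8),w(724,265,8)); pr("long front",w(552,236,8),w(727,267,8))
pr("med free",w(32,172,8),w(36,241,8)); pr("med upr top in",w(152,148,50),w(158,218,50));pr("med front",w(36,241,8),w(155,228,8))
pr("short free",w(423,157,8),w(427,232,8)); pr("short upr top out",w(315,152,60),w(320,229,60));pr("short front",w(427,232,8),w(342,232,8))
E
```

```text
riser back [ 569. -241.] [ 551. -305.] mid [ 560.  -272.6] len 66.6 ang -105.7
riser front [ 524. -230.] [ 505. -293.] mid [ 514.5 -261.8] len 65.7 ang -107.0
riser L [ 569. -241.] [ 524. -230.] mid [ 546.6 -235.4] len 46.1 ang 167.3
riser diag [ 569. -241.] [ 505. -293.] mid [ 537.  -266.9] len 83.0 ang -140.6
long free [ 487. -167.] [ 438. -153.] mid [ 462.3 -160.3] len 51.4 ang 164.6
long upr out top [ 473. -285.] [ 409. -276.] mid [ 440.8 -280.5] len 64.6 ang 171.8
long upr in base [ 463. -277.] [ 415. -269.] mid [ 439.1 -273. ] len 48.1 ang 169.9
long front [ 438. -153.] [ 414. -271.] mid [ 425.8 -212.1] len 119.7 ang -101.4
med free [488. 201.] [441. 196.] mid [464.3 198.5] len 47.6 ang -174.8
med upr top in [496. 110.] [449. 105.] mid [472.6 107.5] len 46.7 ang -174.0
med front [441. 196.] [448. 115.] mid [444.3 155.7] len 81.6 ang -84.7
short free [493. -67.] [442. -69.] mid [467.7 -68.2] len 51.3 ang -177.7
short upr top out [489.   1.] [439.  -2.] mid [ 4.643e+02 -3.000e-01] len 50.5 ang -176.3
short front [442. -69.] [443. -12.] mid [442.6 -40.5] len 57.4 ang 88.9
```

```bash
cat >> h.py <<'E'
def go(x,y,z,yawdeg):
    s=manip.read_state(); p=s["ee_pos"]; a=s["orientation"][2]; d=np.array([x,y,z])-p
    sp=(a-np.radians(yawdeg))
    sp=(sp+np.pi)%(2*np.pi)-np.pi
    print("t",round(s["t"],2),"shift m",np.round([(np.cos(a)*d[0]+np.sin(a)*d[1])/1e3,(np.sin(a)*d[0]-np.cos(a)*d[1])/1e3,-d[2]/1e3],4),"spin",round(sp,3),"w",s["width"],"q6",s["qpos"][5].round(2))
E
python3 -c "
from h import *
go(438,-280,130,168.5)"
```

```text
t 0.1 shift m [-0.5152 -0.6193  0.1118] spin -0.234 w 85.5605640116459 q6 -0.07
```

Emit:
jog_arm --motion '[[[-0.025, -0.031, 0.005], 0], [[-0.05, -0.062, 0.01], 0], [[-0.075, -0.093, 0.015], 0], [[-0.1, -0.124, 0.02], 0], [[-0.125, -0.155, 0.025], 0]]'

```text
t: 0.6
ee_pos: [279.7, 304.0, 216.9]
orientation: [-3.141, -0.0, 2.707]
force: [0.1, -0.8, 0.1]
width: 85.5
grasp_force: 0.0
```

Emit:
jog_arm --motion '[[[-0.025, -0.031, 0.005], 0], [[-0.05, -0.062, 0.01], 0], [[-0.075, -0.093, 0.015], 0], [[-0.1, -0.124, 0.02], 0], [[-0.125, -0.155, 0.025], 0]]'

```text
t: 1.1
ee_pos: [327.7, 110.8, 192.1]
orientation: [3.141, 0.0, 2.707]
force: [0.9, -0.9, -0.2]
width: 85.6
grasp_force: 0.0
```

Emit:
jog_arm --motion '[[[-0.025, -0.031, 0.005], 0], [[-0.05, -0.062, 0.01], 0], [[-0.075, -0.093, 0.015], 0], [[-0.1, -0.124, 0.02], 0], [[-0.125, -0.155, 0.025], 0]]'

```text
t: 1.6
ee_pos: [375.9, -82.6, 167.1]
orientation: [3.142, 0.0, 2.707]
force: [1.4, 0.1, 0.1]
width: 85.2
grasp_force: 0.0
```

Emit:
jog_arm --motion '[[[-0.025, -0.031, 0.005], -0.05], [[-0.05, -0.062, 0.01], -0.1], [[-0.075, -0.093, 0.015], -0.15], [[-0.1, -0.124, 0.02], -0.2], [[-0.125, -0.155, 0.03], -0.234]]' --grip 0.6

```text
t: 2.1
ee_pos: [424.2, -275.9, 137.2]
orientation: [-3.141, 0.0, 2.943]
force: [1.4, 0.1, 0.4]
width: 51.0
grasp_force: 0.0
```

```bash
python3 -c "
from h import *
go(438,-280,90,168.5)
im=snap('top','a1')
cv2.imwrite('pics/a1c.png',cv2.resize(im[150:290,280:480,::-1],None,fx=4,fy=4))
im=snap('side','a2')
cv2.imwrite('pics/a2c.png',cv2.resize(im[190:300,240:380,::-1],None,fx=4,fy=4))"
```

```text
t 2.1 shift m [-0.0143 -0.0013  0.0472] spin 0.002 w 50.965365906485545 q6 -2.02
```

View pics/a2c.png

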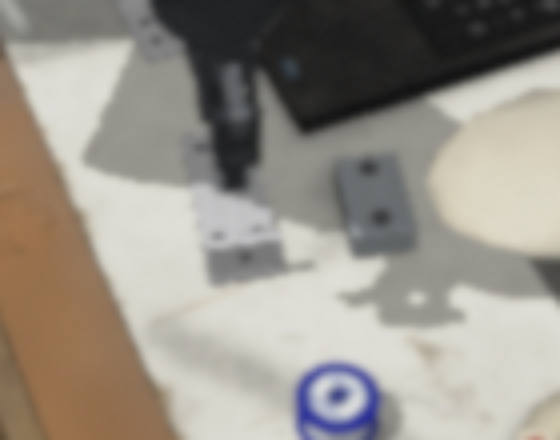

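The side view shows the long bracket's upright with its outer top edge from crop (208,249) to (283,241), and the gripper hanging over the foot. I'll cross-check the upright and the riser with this view.

```bash
python3 - <<'E'
from h import *
w=lambda x,y,z:onz("side",240+x/4-.4,190+y/4-.4,z).round(1)
print("upright outer top",w(208,249,40),w(283,241,40)); print("base",w(211,284,0),w(287,273,0))
print("riser top corners",[w(*c,25)[:2] for c in[(332,157),(400,152),(415,236),(352,244)]])
E
```

```text
upright outer top [ 409.9 -280.3   40. ] [ 456.3 -293.4   40. ]
base [ 411.1 -277.8    0. ] [ 460.3 -289.4    0. ]
riser top corners [array([ 520. , -228.5]), array([ 564.3, -243. ]), array([ 541.3, -313. ]), array([ 500.9, -302.5])]
```

```bash
python3 -c "
from h import *
go(436,-281,24,167.5)"
```

```text
t 2.2 shift m [-0.0127 -0.0013  0.1116] spin 0.016 w 51.44863434471848 q6 -2.02
```

Emit:
jog_arm --motion '[[[-0.012, -0.001, 0.03], 0.016], [[-0.0125, -0.0013, 0.07], 0.016], [[-0.0125, -0.0013, 0.1], 0.016], [[-0.0125, -0.0013, 0.1116], 0.016], [[-0.0125, -0.0013, 0.1116], 0.016]]'

```text
t: 2.7
ee_pos: [435.5, -277.2, 24.8]
orientation: [3.141, -0.002, 2.925]
force: [-0.0, 1.2, 0.7]
width: 51.6
grasp_force: 0.0
```

Emit:
jog_arm --motion '[[[0, 0, 0], 0], [[0, 0, 0], 0], [[0, 0, 0], 0], [[0, 0, 0], 0], [[0, 0, 0], 0]]' --grip 0

```text
t: 3.2
ee_pos: [436.6, -278.3, 27.1]
orientation: [-3.141, 0.002, 2.925]
force: [-0.5, 0.0, 8.2]
width: 7.2
grasp_force: 59.4
```

Emit:
jog_arm --motion '[[[0, 0, -0.02], 0], [[0, 0, -0.05], 0], [[0, 0, -0.08], 0], [[0, 0, -0.11], 0], [[0, 0, -0.11], 0]]'

```text
t: 3.7
ee_pos: [437.3, -278.9, 140.0]
orientation: [-3.139, 0.007, 2.925]
force: [0.2, 0.1, -3.4]
width: 7.0
grasp_force: 59.0
```

```bash
python3 -c "
from h import *
s=manip.read_state(); print(s['ee_pos'],s['width'],s['force'])
im=snap('side','b2')
cv2.imwrite('pics/b2c.png',cv2.resize(im[130:300,220:380,::-1],None,fx=3.5,fy=3.5))
a=np.radians(73.7)
go(534.5+61*np.cos(a),-269+61*np.sin(a),135,-16.3)"
```

```text
[ 437.32314748 -278.85108384  140.03712222] 7.018504037851715 [ 0.24271895  0.06115925 -3.40477325]
t 3.75 shift m [-0.0978  0.091   0.0026] spin -3.074 w 6.88340212459217 q6 -1.99
```

View pics/b2c.png

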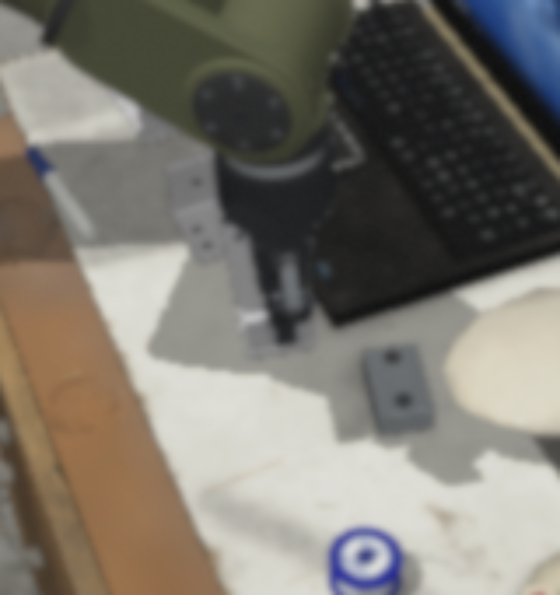

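The bracket hangs level in the grip, with its upright at about crop (248–310, 350) and the gripper slightly off-centre towards +x. Now I turn it.

Emit:
jog_arm --motion '[[[0, 0, 0], 0.145], [[0, 0, 0], 0.29], [[0, 0, 0], 0.435], [[0, 0, 0], 0.58], [[0, 0, 0], 0.725]]'

```text
t: 4.25
ee_pos: [435.5, -277.5, 134.4]
orientation: [-3.141, -0.002, 2.194]
force: [-0.3, -0.0, -2.5]
width: 6.9
grasp_force: 59.0
```

Emit:
jog_arm --motion '[[[0, 0, 0], 0.145], [[0, 0, 0], 0.29], [[0, 0, 0], 0.435], [[0, 0, 0], 0.58], [[0, 0, 0], 0.725]]'

```text
t: 4.75
ee_pos: [435.4, -277.5, 134.4]
orientation: [-3.14, -0.001, 1.469]
force: [-0.2, 0.5, -2.5]
width: 6.9
grasp_force: 59.0
```

Emit:
jog_arm --motion '[[[0, 0, 0], 0.145], [[0, 0, 0], 0.29], [[0, 0, 0], 0.435], [[0, 0, 0], 0.58], [[0, 0, 0], 0.725]]'

```text
t: 5.25
ee_pos: [435.5, -277.5, 134.4]
orientation: [-3.14, 0.0, 0.744]
force: [-0.2, 0.4, -1.7]
width: 6.9
grasp_force: 59.0
```

Emit:
jog_arm --motion '[[[0, 0, 0], 0.145], [[0, 0, 0], 0.29], [[0, 0, 0], 0.435], [[0, 0, 0], 0.58], [[0, 0, 0], 0.725]]'

```text
t: 5.75
ee_pos: [435.4, -277.5, 134.4]
orientation: [-3.14, 0.002, 0.019]
force: [0.2, -0.8, -2.0]
width: 6.3
grasp_force: 59.0
```

```bash
python3 -c "
from h import *
a=np.radians(73.7)
go(534.5+61*np.cos(a),-269+61*np.sin(a),135,-16.3)"
```

```text
t 5.75 shift m [ 0.1174 -0.0648 -0.0006] spin 0.303 w 6.347522674541908 q6 0.91
```

Emit:
jog_arm --motion '[[[0.03, -0.016, 0], 0.08], [[0.06, -0.032, 0], 0.16], [[0.09, -0.048, 0], 0.24], [[0.117, -0.065, 0], 0.303], [[0.117, -0.065, 0], 0.303]]'

```text
t: 6.25
ee_pos: [553.0, -207.6, 134.0]
orientation: [-3.141, 0.001, -0.278]
force: [0.7, 0.2, -2.3]
width: 7.0
grasp_force: 59.0
```

Emit:
jog_arm --motion '[[[0, 0, 0.03], 0], [[0, 0, 0.06], 0], [[0, 0, 0.07], 0], [[0, 0, 0.07], 0], [[0, 0, 0.07], 0]]'

```text
t: 6.75
ee_pos: [551.6, -210.4, 66.6]
orientation: [3.141, -0.001, -0.278]
force: [0.3, -0.2, -1.8]
width: 7.2
grasp_force: 59.0
```

```bash
python3 -c "
from h import *
a=np.radians(73.7)
go(534.5+61*np.cos(a),-269+61*np.sin(a),53,-16.3)
im=snap('side','d2')
cv2.imwrite('pics/d2c.png',cv2.resize(im[150:290,260:400,::-1],None,fx=4,fy=4,interpolation=cv2.INTER_CUBIC))
snap('top','d1')
"
```

```text
t 6.75 shift m [0.0001 0.0001 0.0136] spin 0.006 w 7.153378004402327 q6 1.42
```

View pics/d2c.png

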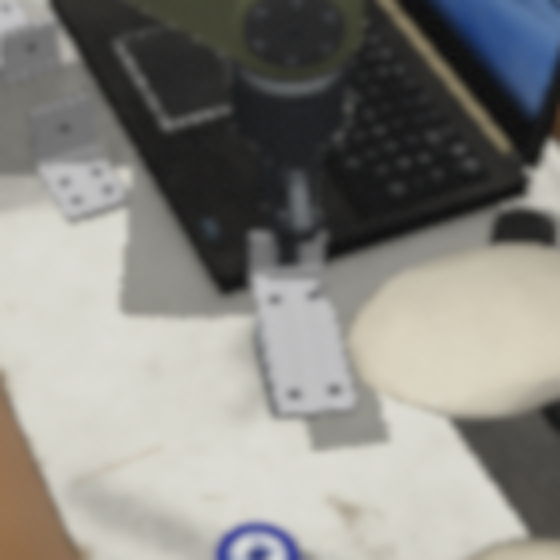

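```bash
python3 - <<'E'
from h import *
w=lambda x,y,z:onz("side",260+x/4-.4,150+y/4-.4,z).round(1)
a,b=w(272,409,47.5),w(355,400,47.5); m=(a+b)/2; print(a,b,m, np.linalg.norm(a-b), "expected free end",(534.5+17.1-126*.281-0,-269+58.5-126*.96))
E
```

```text
[ 491.4 -322.4   47.5] [ 542.6 -337.    47.5] [ 517.  -329.7   47.5] 53.24096167425984 expected free end (516.194, -331.46)
```

The free end sits at about (517,-330), where it should be at (516,-331), so the bracket is well placed over the riser. Now I lower it.

Emit:
jog_arm --motion '[[[0, 0, 0.005], 0], [[0, 0, 0.01], 0], [[0, 0, 0.0125], 0], [[0, 0, 0.0135], 0], [[0, 0, 0.0135], 0]]'

```text
t: 7.35
ee_pos: [551.4, -210.0, 52.3]
orientation: [3.142, 0.0, -0.278]
force: [-0.1, 0.6, -0.7]
width: 7.2
grasp_force: 59.1
```

Emit:
jog_arm --motion '[[[0, 0, 0.001], 0], [[0, 0, 0.001], 0], [[0, 0, 0.001], 0]]'

```text
t: 7.65
ee_pos: [551.5, -210.0, 52.1]
orientation: [3.142, -0.001, -0.278]
force: [-3.9, 3.0, 8.9]
width: 6.8
grasp_force: 60.6
```

Emit:
jog_arm --motion '[[[0, 0, -0.001], 0], [[0, 0, -0.002], 0], [[0, 0, -0.002], 0], [[0, 0, -0.002], 0]]' --grip 0.5

```text
t: 8.05
ee_pos: [551.4, -210.0, 53.1]
orientation: [3.142, -0.0, -0.278]
force: [0.2, -0.8, 1.5]
width: 42.9
grasp_force: 0.0
```

Emit:
jog_arm --motion '[[[0, 0, -0.03], 0], [[0, 0, -0.06], 0], [[0, 0, -0.1], 0], [[0, 0, -0.1], 0], [[0, 0, -0.1], 0]]'

```text
t: 8.55
ee_pos: [551.5, -210.1, 153.7]
orientation: [3.141, -0.001, -0.278]
force: [-0.5, 0.6, -1.3]
width: 42.8
grasp_force: 0.0
```

```bash
python3 -c "
from h import *
go(473,103.5,120,5.2)
go(473,103.5,120,185.2)
"
```

```text
t 8.55 shift m [-0.1616 -0.28    0.0337] spin -0.369 w 42.79132218151581 q6 1.42
t 8.55 shift m [-0.1616 -0.28    0.0337] spin 2.773 w 42.79132218151581 q6 1.42
```

Emit:
jog_arm --motion '[[[-0.018, -0.031, 0.003], -0.04], [[-0.036, -0.062, 0.006], -0.08], [[-0.054, -0.093, 0.009], -0.12], [[-0.072, -0.124, 0.012], -0.16], [[-0.09, -0.155, 0.015], -0.2]]' --grip 0.6

```text
t: 9.05
ee_pos: [506.2, -34.9, 136.6]
orientation: [-3.141, 0.002, -0.077]
force: [0.1, 0.9, -1.0]
width: 51.0
grasp_force: 0.0
```

```bash
python3 -c "
from h import *
go(473,103.5,120,5.2)
im=snap('top','e1'); im2=snap('side','e2')
cv2.imwrite('pics/e1c.png',np.hstack([cv2.resize(im[180:265,320:420,::-1],(400,340),interpolation=cv2.INTER_CUBIC),cv2.resize(im2[190:275,270:370,::-1],(400,340),interpolation=cv2.INTER_CUBIC)]))
"
```

```text
t 9.05 shift m [-0.0437 -0.1354  0.0166] spin -0.167 w 51.03564306656842 q6 1.51
```

View pics/e1c.png

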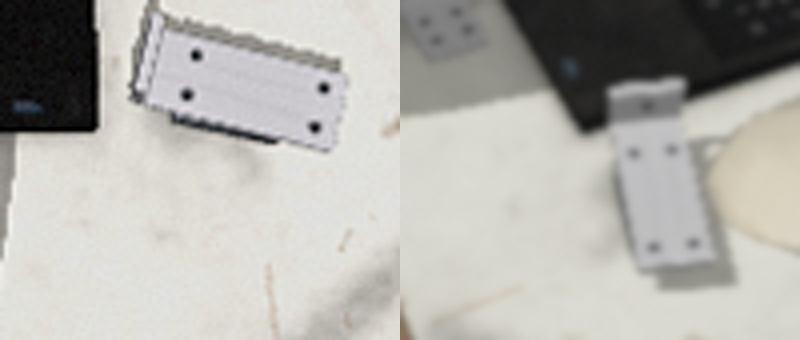

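The left panel is the top view: the long bracket lies on the riser with its upright at the left and its free end at crop (347,72)–(333,150). The right panel is the side view, with the free end at (240,267)–(313,260).

```bash
python3 - <<'E'
from h import *
t=lambda x,y,z:onz("top",320+x/4-.4,180+y/4-.4,z)[:2]
s=lambda x,y,z:onz("side",270+x/4-.4,190+y/4-.4,z)[:2]
def pr(n,a,b):
    d=b-a; print(n,"mid",((a+b)/2).round(1),"len",np.hypot(*d).round(1),"ang",np.degrees(np.arctan2(d[1],d[0])).round(1))
pr("top free",t(347,72,33),t(333,150,33)); pr("top front edge",t(333,150,33),t(150,104,33)); pr("top back",t(347,72,33),t(170,30,33)); pr("top upr outer top",t(152,12,65),t(134,98,65))
pr("side free",s(240,265,33),s(313,257,33)); pr("side upr top",s(209,90,65),s(285,80,65)); pr("side left edge", s(240,265,33),s(212,125,33)); pr("side right edge", s(313,257,33),s(285,120,33))
E
```

```text
top free mid [ 520.8 -331.3] len 50.6 ang 166.5
top front edge mid [ 511.9 -269.2] len 116.8 ang 74.4
top back mid [ 560.  -282.3] len 113.7 ang 75.1
top upr outer top mid [ 551.8 -206.8] len 54.9 ang 166.2
side free mid [ 518.4 -332.3] len 47.2 ang -15.9
side upr top mid [ 553.5 -211. ] len 52.5 ang -13.4
side left edge mid [ 512.4 -267. ] len 122.3 ang 74.2
side right edge mid [ 559.  -281.4] len 120.1 ang 72.7
```

Emit:
jog_arm --motion '[[[-0.011, -0.034, 0.004], -0.04], [[-0.022, -0.068, 0.008], -0.08], [[-0.033, -0.102, 0.012], -0.125], [[-0.0437, -0.1354, 0.0166], -0.167], [[-0.0437, -0.1354, 0.0166], -0.167]]'

```text
t: 9.65
ee_pos: [473.0, 104.5, 120.0]
orientation: [-3.141, 0.003, 0.093]
force: [-0.0, -0.3, 0.7]
width: 51.2
grasp_force: 0.0
```

```bash
python3 -c "
from h import *
go(473,103.5,34,5.2)
im=snap('side','f2')
cv2.imwrite('pics/f2c.png',cv2.resize(im[130:230,210:330,::-1],None,fx=5,fy=5,interpolation=cv2.INTER_CUBIC))
"
```

```text
t 9.65 shift m [-0.0001  0.0009  0.086 ] spin 0.002 w 51.189055774028375 q6 1.62
```

View pics/f2c.png

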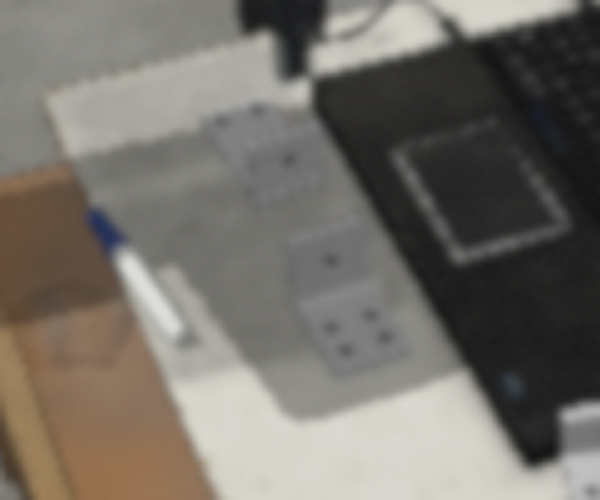

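The side view shows the medium upright's outer face at crop (245,157)–(315,125) on top and (260,207)–(325,185) at the base. The short bracket is at (288,238)–(362,218) on top, with its free end at (337,377)–(410,355).

```bash
python3 - <<'E'
from h import *
s=lambda x,y,z:onz("side",210+x/5-.4,130+y/5-.4,z)[:2]
def pr(n,a,b):
    d=b-a; print(n,a.round(),b.round(),"mid",((a+b)/2).round(1),"len",np.hypot(*d).round(1),"ang",np.degrees(np.arctan2(d[1],d[0])).round(1))
pr("med base",s(260,207,0),s(327,187,0)); pr("med top",s(245,157,50),s(315,130,50))
pr("short free",s(335,373,8),s(410,353,8)); pr("short top",s(288,238,60),s(362,218,60))
E
```

```text
med base [451.  97.] [497.  99.] mid [474.3  98.1] len 46.4 ang 1.5
med top [443.  90.] [493.  97.] mid [468.   93.6] len 49.7 ang 8.8
short free [442. -72.] [489. -74.] mid [465.3 -73.3] len 46.6 ang -2.7
short top [440.  -5.] [487.  -6.] mid [463.6  -5.2] len 46.5 ang -1.1
```

Emit:
jog_arm --motion '[[[-0.001, 0.0015, 0.03], 0], [[-0.001, 0.0015, 0.06], 0], [[-0.001, 0.0015, 0.08], 0], [[-0.001, 0.0015, 0.086], 0], [[-0.001, 0.0015, 0.086], 0]]'

```text
t: 10.2
ee_pos: [473.4, 99.7, 35.0]
orientation: [3.141, 0.002, 0.087]
force: [0.3, -0.5, -0.1]
width: 51.3
grasp_force: 0.0
```

Emit:
jog_arm --motion '[[[0, 0, 0], 0], [[0, 0, 0], 0], [[0, 0, 0], 0], [[0, 0, 0], 0], [[0, 0, 0], 0]]' --grip 0

```text
t: 10.7
ee_pos: [474.1, 100.6, 36.6]
orientation: [3.142, -0.002, 0.089]
force: [-0.6, -1.1, 7.4]
width: 6.7
grasp_force: 59.6
```

Emit:
jog_arm --motion '[[[0, 0, -0.02], 0], [[0, 0, -0.05], 0], [[0, 0, -0.08], 0], [[0, 0, -0.11], 0], [[0, 0, -0.11], 0]]'

```text
t: 11.2
ee_pos: [475.0, 100.8, 149.4]
orientation: [-3.141, -0.007, 0.089]
force: [-0.5, -0.2, -1.8]
width: 7.0
grasp_force: 58.8
```

```bash
python3 -c "
from h import *
a=np.radians(74.1)
f=np.array([519.6,-331.8])+4*np.array([np.cos(a),np.sin(a)])
print(f); go(*f,140,-15.9)"
```

```text
[ 520.69583687 -327.95303476]
t 11.2 shift m [0.0074 0.4312 0.0094] spin 0.366 w 6.99544462474123 q6 1.62
```

Emit:
jog_arm --motion '[[[0.001, 0.04, 0], 0], [[0.002, 0.08, 0], 0], [[0.003, 0.12, 0], 0], [[0.004, 0.16, 0], 0], [[0.005, 0.2, 0], 0]]'

```text
t: 11.7
ee_pos: [495.8, -99.7, 144.9]
orientation: [-3.141, 0.001, 0.089]
force: [0.8, 1.0, -1.2]
width: 6.6
grasp_force: 58.9
```

Emit:
jog_arm --motion '[[[0.001, 0.04, 0], 0.07], [[0.002, 0.08, 0], 0.14], [[0.003, 0.12, 0], 0.21], [[0.003, 0.16, 0], 0.28], [[0.003, 0.2, 0], 0.366]]'

```text
t: 12.2
ee_pos: [516.6, -298.6, 144.6]
orientation: [-3.141, 0.001, -0.28]
force: [1.2, 1.1, -1.8]
width: 6.8
grasp_force: 58.9
```

```bash
python3 -c "
from h import *
go(520.7,-328,85,-15.9)"
```

```text
t 12.2 shift m [0.0121 0.0271 0.0596] spin -0.003 w 6.8087581289747305 q6 1.27
```

Emit:
jog_arm --motion '[[[0.006, 0.0135, 0], 0], [[0.0121, 0.0271, 0], 0], [[0.0121, 0.0271, 0.02], 0], [[0.0121, 0.0271, 0.045], 0], [[0.0121, 0.0271, 0.0595], 0]]'

```text
t: 12.7
ee_pos: [520.4, -325.5, 83.5]
orientation: [-3.141, 0.003, -0.276]
force: [-0.1, -0.6, -1.6]
width: 7.0
grasp_force: 58.9
```

Emit:
jog_arm --motion '[[[0, 0, 0], 0], [[0, 0, 0], 0]]'

```text
t: 12.9
ee_pos: [521.4, -326.4, 86.5]
orientation: [3.142, -0.0, -0.277]
force: [0.8, 0.2, -1.0]
width: 6.7
grasp_force: 58.9
```

```bash
python3 -c "
from h import *
go(520.7,-328,69.5,-15.9)
im=snap('top','g1'); im2=snap('side','g2')
cv2.imwrite('pics/g1c.png',np.hstack([cv2.resize(im[180:265,320:420,::-1],(400,340),interpolation=cv2.INTER_CUBIC),cv2.resize(im2[190:275,270:370,::-1],(400,340),interpolation=cv2.INTER_CUBIC)]))
"
```

```text
t 12.9 shift m [-0.0003  0.0018  0.017 ] spin 0.001 w 6.703118515508662 q6 1.23
```

View pics/g1c.png

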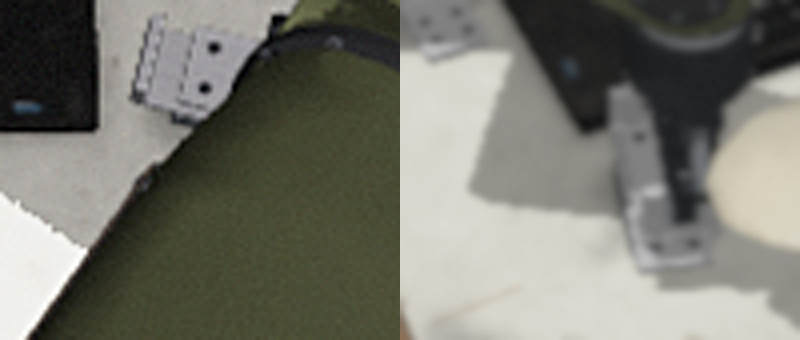

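The left panel shows the medium foot's free edge at about crop (183,70), with its sides in line with the long bracket. In the right panel the gripper is over the long bracket's free end. I'll lower it until it touches.

Emit:
jog_arm --motion '[[[0, 0.0015, 0.006], 0], [[0, 0.0015, 0.011], 0], [[0, 0.0015, 0.014], 0], [[0, 0.0015, 0.0152], 0], [[0, 0.0015, 0.0152], 0]]'

```text
t: 13.5
ee_pos: [520.7, -327.9, 70.7]
orientation: [-3.142, 0.0, -0.277]
force: [0.1, 0.2, -1.6]
width: 6.8
grasp_force: 59.1
```

Emit:
jog_arm --motion '[[[0, 0, 0.0005], 0], [[0, 0, 0.001], 0], [[0, 0, 0.001], 0]]'

```text
t: 13.8
ee_pos: [520.8, -328.0, 69.9]
orientation: [3.142, -0.0, -0.277]
force: [-0.5, -0.4, -1.6]
width: 6.8
grasp_force: 59.1
```

Emit:
jog_arm --motion '[[[0, 0, 0.0005], 0], [[0, 0, 0.001], 0], [[0, 0, 0.001], 0]]'

```text
t: 14.1
ee_pos: [520.9, -328.1, 69.6]
orientation: [3.141, -0.001, -0.277]
force: [-2.6, 1.5, 4.7]
width: 7.1
grasp_force: 60.0
```

Emit:
jog_arm --motion '[[[0, 0, -0.0005], 0], [[0, 0, -0.001], 0], [[0, 0, -0.001], 0], [[0, 0, -0.001], 0]]' --grip 0.5

```text
t: 14.5
ee_pos: [520.8, -327.9, 69.9]
orientation: [-3.142, 0.0, -0.277]
force: [-0.5, 0.4, 0.3]
width: 42.7
grasp_force: 0.0
```

Emit:
jog_arm --motion '[[[0, 0, -0.03], 0], [[0, 0, -0.06], 0], [[0, 0, -0.09], 0], [[0, 0, -0.09], 0], [[0, 0, -0.09], 0]]'

```text
t: 15.0
ee_pos: [520.8, -328.0, 160.1]
orientation: [3.141, -0.001, -0.277]
force: [-1.0, -0.4, -0.5]
width: 42.9
grasp_force: 0.0
```

```bash
python3 -c "
from h import *
go(465,-5,125,2.5)
"
```

```text
t 15.0 shift m [-0.142  -0.2954  0.0351] spin -0.321 w 42.91479758365884 q6 1.23
```

Emit:
jog_arm --motion '[[[-0.018, -0.037, 0], -0.04], [[-0.036, -0.074, 0], -0.08], [[-0.054, -0.111, 0.0], -0.12], [[-0.071, -0.148, 0.01], -0.16], [[-0.089, -0.185, 0.015], -0.2]]' --grip 0.6

```text
t: 15.5
ee_pos: [484.6, -123.9, 143.1]
orientation: [-3.141, 0.002, -0.076]
force: [0.8, -0.2, 0.2]
width: 51.1
grasp_force: 0.0
```

Emit:
jog_arm --motion '[[[0, 0, 0], 0], [[0, 0, 0], 0]]'

```text
t: 15.7
ee_pos: [485.5, -125.1, 144.1]
orientation: [-3.141, 0.001, -0.076]
force: [1.2, -1.1, -0.1]
width: 51.2
grasp_force: 0.0
```

```bash
python3 -c "
from h import *
go(465,-4.5,125,2.5)
im=snap('top','i1'); im2=snap('side','i2')
cv2.imwrite('pics/i1c.png',np.hstack([cv2.resize(im[180:265,320:420,::-1],(400,340),interpolation=cv2.INTER_CUBIC),cv2.resize(im2[180:265,270:370,::-1],(400,340),interpolation=cv2.INTER_CUBIC)]))
"
```

```text
t 15.7 shift m [-0.0296 -0.1187  0.0191] spin -0.12 w 51.24818341233199 q6 1.32
```

View pics/i1c.png

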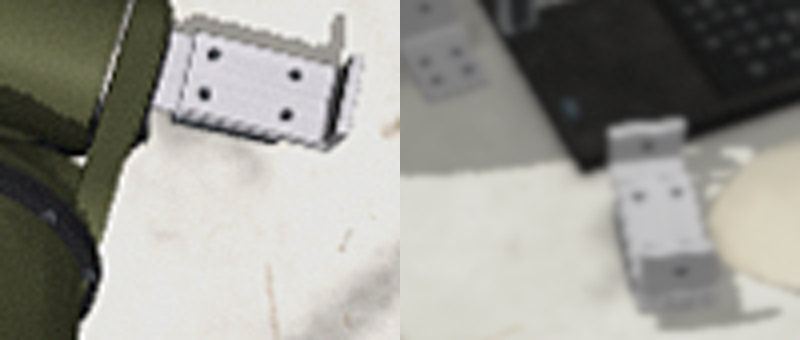

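In the left panel the medium bracket lies square on the long one, its free edge at crop (196,32)–(180,108) and its upright at (335–360, 55–145). The right panel agrees.

```bash
python3 - <<'E'
from h import *
t=lambda x,y,z:onz("top",320+x/4-.4,180+y/4-.4,z)[:2]
s=lambda x,y,z:onz("side",270+x/4-.4,180+y/4-.4,z)[:2]
def pr(n,a,b):
    d=b-a; print(n,"mid",((a+b)/2).round(1),"len",np.hypot(*d).round(1),"ang",np.degrees(np.arctan2(d[1],d[0])).round(1))
pr("top medfree",t(196,32,41),t(180,108,41)); pr("top front edge",t(180,108,41),t(325,147,41)); pr("side upr top",s(242,257,83),s(315,247,83)); pr("side L",s(223,186,41),s(237,255,41))
a=np.radians(74.1); print("expected free",np.array([519.6,-331.8])+100*np.array([np.cos(a),np.sin(a)]))
E
```

```text
top medfree mid [ 547.1 -236.6] len 49.5 ang 165.9
top front edge mid [ 510.  -274.8] len 92.3 ang -106.6
side upr top mid [ 517.5 -333.1] len 46.0 ang -13.7
side L mid [ 516.6 -264.5] len 60.6 ang -105.8
expected free [ 546.99592187 -235.62586905]
```

Emit:
jog_arm --motion '[[[-0.01, -0.04, 0.006], -0.04], [[-0.02, -0.08, 0.012], -0.08], [[-0.0296, -0.1187, 0.019], -0.12], [[-0.0296, -0.1187, 0.019], -0.12], [[-0.0296, -0.1187, 0.019], -0.12]]'

```text
t: 16.3
ee_pos: [465.7, -5.3, 125.7]
orientation: [3.141, 0.0, 0.043]
force: [-0.1, -0.6, 0.2]
width: 51.4
grasp_force: 0.0
```

```bash
python3 -c "
from h import *
go(465,-4,45,2.7)
"
```

```text
t 16.3 shift m [-0.0006 -0.0014  0.0807] spin -0.004 w 51.35611030808011 q6 1.44
```

Emit:
jog_arm --motion '[[[0, -0.001, 0.03], 0], [[0, -0.001, 0.06], 0], [[0, -0.001, 0.075], 0], [[0, -0.001, 0.0805], 0], [[0, -0.001, 0.0805], 0]]'

```text
t: 16.8
ee_pos: [465.6, -5.0, 45.2]
orientation: [-3.142, 0.001, 0.041]
force: [-0.5, 0.3, -0.2]
width: 51.1
grasp_force: 0.0
```

Emit:
jog_arm --motion '[[[0, 0, 0], 0], [[0, 0, 0], 0], [[0, 0, 0], 0], [[0, 0, 0], 0], [[0, 0, 0], 0]]' --grip 0

```text
t: 17.3
ee_pos: [465.9, -4.1, 46.2]
orientation: [3.141, -0.002, 0.043]
force: [-1.0, -0.7, 7.3]
width: 6.9
grasp_force: 59.6
```

Emit:
jog_arm --motion '[[[0, 0, -0.02], 0], [[0, 0, -0.05], 0], [[0, 0, -0.08], 0], [[0, 0, -0.11], 0], [[0, 0, -0.11], 0]]'

```text
t: 17.8
ee_pos: [466.9, -4.1, 159.1]
orientation: [3.141, -0.006, 0.043]
force: [0.1, 0.0, -2.5]
width: 6.9
grasp_force: 58.8
```

```bash
python3 -c "
from h import *
go(545.9,-240,155,-16.1)
"
```

```text
t 17.8 shift m [0.0688 0.2391 0.0041] spin 0.324 w 6.924827098933895 q6 1.44
```

Emit:
jog_arm --motion '[[[0.011, 0.04, 0], 0.054], [[0.023, 0.08, 0], 0.108], [[0.034, 0.12, 0], 0.162], [[0.046, 0.16, 0], 0.216], [[0.057, 0.2, 0], 0.27]]'

```text
t: 18.3
ee_pos: [530.9, -203.0, 154.4]
orientation: [-3.141, 0.001, -0.229]
force: [0.0, 0.6, -1.9]
width: 6.8
grasp_force: 59.0
```

Emit:
jog_arm --motion '[[[0, 0.02, 0], 0.05], [[0, 0.035, 0], 0.054], [[0, 0.035, 0], 0.054], [[0, 0.035, 0], 0.054]]'

```text
t: 18.7
ee_pos: [522.8, -234.9, 155.1]
orientation: [-3.141, 0.001, -0.28]
force: [-0.2, 0.2, -1.3]
width: 7.5
grasp_force: 59.0
```

```bash
python3 -c "
from h import *
go(545.5,-240,100,-16.1)
"
```

```text
t 18.7 shift m [ 0.0232 -0.0014  0.0551] spin 0.001 w 7.467582351686453 q6 1.36
```

Emit:
jog_arm --motion '[[[0.012, -0.001, 0], 0], [[0.0232, -0.0014, 0], 0], [[0.0232, -0.0014, 0.02], 0], [[0.0232, -0.0014, 0.045], 0], [[0.0232, -0.0014, 0.055], 0]]'

```text
t: 19.2
ee_pos: [545.1, -239.0, 98.3]
orientation: [-3.141, 0.003, -0.279]
force: [-0.5, 0.1, -1.8]
width: 6.9
grasp_force: 58.9
```

Emit:
jog_arm --motion '[[[0, 0, 0], 0], [[0, 0, 0], 0]]'

```text
t: 19.4
ee_pos: [546.1, -240.3, 101.4]
orientation: [3.141, -0.001, -0.28]
force: [0.4, 0.2, -0.7]
width: 7.1
grasp_force: 58.9
```

```bash
python3 -c "
from h import *
go(545.5,-240,87.2,-16.1)
"
```

```text
t 19.4 shift m [-0.0007 -0.0001  0.0142] spin 0.001 w 7.110472656636923 q6 1.38
```

Emit:
jog_arm --motion '[[[0, 0, 0.006], 0], [[0, 0, 0.01], 0], [[0, 0, 0.0118], 0], [[0, 0, 0.0118], 0], [[0, 0, 0.0118], 0]]'

```text
t: 19.9
ee_pos: [545.7, -240.7, 88.7]
orientation: [3.142, -0.0, -0.281]
force: [0.0, 0.1, -1.5]
width: 7.1
grasp_force: 58.9
```

Emit:
jog_arm --motion '[[[0, 0, 0.0005], 0], [[0, 0, 0.001], 0], [[0, 0, 0.001], 0]]'

```text
t: 20.2
ee_pos: [545.7, -240.6, 87.6]
orientation: [-3.142, 0.0, -0.281]
force: [0.7, -0.2, -1.5]
width: 6.5
grasp_force: 59.0
```

Emit:
jog_arm --motion '[[[0, 0, 0.0005], 0], [[0, 0, 0.001], 0], [[0, 0, 0.001], 0]]'

```text
t: 20.5
ee_pos: [545.8, -240.6, 87.3]
orientation: [3.142, -0.001, -0.281]
force: [-3.0, 1.9, 6.1]
width: 7.0
grasp_force: 60.2
```

Emit:
jog_arm --motion '[[[0, 0, -0.0005], 0], [[0, 0, -0.001], 0], [[0, 0, -0.001], 0], [[0, 0, -0.001], 0]]' --grip 0.4

```text
t: 20.9
ee_pos: [545.7, -240.6, 87.6]
orientation: [3.142, -0.0, -0.281]
force: [-0.0, -0.5, -0.2]
width: 33.9
grasp_force: 0.0
```

Emit:
jog_arm --motion '[[[0, 0, -0.03], 0], [[0, 0, -0.06], 0], [[0, 0, -0.09], 0], [[0, 0, -0.12], 0], [[0, 0, -0.12], 0]]'

```text
t: 21.4
ee_pos: [546.9, -241.2, 211.9]
orientation: [3.14, -0.007, -0.281]
force: [0.2, 0.5, 0.0]
width: 34.1
grasp_force: 0.0
```

Emit:
jog_arm --motion '[[[-0.02, -0.035, 0], 0], [[-0.04, -0.07, 0], 0], [[-0.06, -0.105, 0.0], 0], [[-0.08, -0.14, 0], 0], [[-0.1, -0.17, 0], 0]]'

```text
t: 21.9
ee_pos: [496.0, -47.9, 207.0]
orientation: [-3.142, 0.001, -0.281]
force: [0.1, -0.6, -0.5]
width: 34.3
grasp_force: 0.0
```

```bash
python3 - <<'E'
from h import *
im=snap('top','k1'); im2=snap('side','k2')
for n,i in(("top",im),("side",im2)):
    g=i.astype(int); m=((g.min(2)>150)&(g[:,:,2]-g[:,:,0]>=6)).astype(np.uint8)
    k,l,st,c=cv2.connectedComponentsWithStats(m)
    print(n,[(st[j].tolist()) for j in range(1,k) if st[j,4]>40 and 250<c[j,0]<420 and 170<c[j,1]<270])
    # compare with previous picture around the stack
# expected short upright top-outer corners and medium/long references
R=lambda a:np.array([np.cos(a),np.sin(a)])
a=np.radians(73.8); u=R(a); v=R(a+np.pi/2); f=np.array([547,-236.1])
for n in("top","side"):
    for nm,b,z in(("short upr top",f,101),("short free",f-70*u,49),("med upr top",f-100*u,83),("long upr top",f+30*u,65)):
        print(n,nm,[proj(n,[*(b+s*25*v),z]).round(1).tolist() for s in(1,-1)])
E
```

```text
top []
side []
top short upr top [[366.7, 201.7], [371.6, 181.7]]
top short free [[392.1, 213.3], [396.6, 194.0]]
top med upr top [[406.7, 213.9], [411.2, 194.1]]
top long upr top [[353.0, 201.6], [358.0, 182.2]]
side short upr top [[324.0, 209.2], [342.9, 207.4]]
side short free [[327.6, 242.7], [346.8, 240.7]]
side med upr top [[329.6, 243.1], [349.6, 241.1]]
side long upr top [[322.3, 210.6], [340.5, 208.9]]
```

I've used all ten picture views, so I'll check the last placement numerically with brightness profiles across its edges.

```bash
python3 - <<'E'
from h import *
a=np.radians(73.8); u=np.array([np.cos(a),np.sin(a)]); v=np.array([-u[1],u[0]]); f=np.array([547,-236.1])
def prof(n,img,pts):
    g=cv2.cvtColor(cv2.imread(f"pics/{img}.png"),0).astype(np.float32); q=np.array([proj(n,p) for p in pts],np.float32)
    return cv2.remap(g,q[None,:,0],q[None,:,1],cv2.INTER_LINEAR)[0].astype(int).tolist()
for n,im in(("top","k1"),("side","k2")):
    print(n,"across foot 36..-36 step 3 at s=45,z49"); 
    for s in(40,58): print(prof(n,im,[[*(f-s*u+w*v),49] for w in range(36,-37,-3)]))
    print("across upright top z101"); print(prof(n,im,[[*(f-4*u+w*v),101] for w in range(36,-37,-3)]))
    print("along foot z49 s=50..98 step 2"); 
    for w in(0,8): print(prof(n,im,[[*(f-s*u+w*v),49] for s in range(50,99,2)]))
    print("along, upright top z101 s=-20..20 step 2"); print(prof(n,im,[[*(f-s*u),101] for s in range(-20,21,2)]))
# difference against the earlier picture
for n,a_,b_ in(("top","i1","k1"),("side","i2","k2")):
    d=cv2.absdiff(cv2.imread(f"pics/{a_}.png"),cv2.imread(f"pics/{b_}.png")).max(2)
    c=d[175:225,345:420] if n=="top" else d[195:265,310:360]
    ys,xs=np.where(c>25); print(n,"changed box",(xs.min(),xs.max(),ys.min(),ys.max()) if len(xs) else None,len(xs))
E
```

```text
top across foot 36..-36 step 3 at s=45,z49
[[148, 153, 155, 255], [66, 64, 61, 255], [124, 118, 118, 255], [170, 165, 167, 255], [184, 180, 180, 255], [208, 202, 205, 255], [206, 200, 202, 255], [184, 178, 180, 255], [176, 171, 174, 255], [201, 195, 199, 255], [204, 199, 202, 255], [210, 204, 206, 255], [207, 201, 204, 255], [205, 198, 201, 255], [207, 202, 203, 255], [202, 195, 198, 255], [188, 183, 185, 255], [206, 200, 202, 255], [210, 204, 208, 255], [203, 198, 200, 255], [161, 159, 163, 255], [138, 143, 145, 255], [140, 146, 148, 255], [141, 147, 150, 255], [145, 150, 152, 255]]
[[194, 200, 203, 255], [73, 73, 70, 255], [101, 96, 98, 255], [154, 150, 153, 255], [182, 176, 179, 255], [207, 201, 204, 255], [169, 163, 165, 255], [70, 66, 65, 255], [68, 63, 63, 255], [171, 164, 166, 255], [210, 205, 208, 255], [207, 201, 204, 255], [206, 199, 203, 255], [204, 197, 202, 255], [207, 202, 204, 255], [161, 155, 157, 255], [57, 51, 50, 255], [94, 90, 88, 255], [180, 175, 176, 255], [204, 199, 202, 255], [171, 169, 172, 255], [141, 146, 149, 255], [144, 151, 155, 255], [139, 145, 148, 255
[... 4962 characters left out ...]
 120, 255], [121, 120, 121, 255], [121, 120, 121, 255], [121, 120, 120, 255]]
along, upright top z101 s=-20..20 step 2
[[29, 30, 31, 255], [29, 30, 31, 255], [29, 30, 31, 255], [30, 30, 31, 255], [30, 30, 31, 255], [30, 30, 31, 255], [30, 31, 31, 255], [31, 32, 32, 255], [37, 36, 37, 255], [48, 48, 48, 255], [70, 70, 70, 255], [100, 99, 100, 255], [130, 129, 130, 255], [159, 158, 158, 255], [169, 168, 168, 255], [174, 173, 173, 255], [161, 159, 160, 255], [147, 145, 146, 255], [133, 132, 132, 255], [124, 123, 124, 255], [121, 120, 121, 255]]
top changed box (np.int64(0), np.int64(52), np.int64(0), np.int64(49)) 1012
side changed box (np.int64(0), np.int64(49), np.int64(13), np.int64(56)) 387
```

The profiles put the short bracket's free end at s≈70 mm (expected 70), its upright's outer face at s≈0–2 mm (expected 0), and its sides at about ±25 mm. It sits flush and in line, so I'm handing in.

```bash
python3 -c "
from h import *
print(manip.job_done())"
```

```text
the job is handed in; nothing more can be done
None
```

I stacked the long, medium and short brackets on the riser, each turned end for end, and handed the job in after about 22 s of robot time; every edge I checked was within about 5 mm of target, but no verdict came back.

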